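# Activate the capsule through the press guard's window

### The job

Activate the capsule in the small guarded press: reach with the fingertips through the window in the top of the guard and press the black lever pad all the way down to its stop, so that the capsule's plunger is driven in. Then let the lever spring back up and draw out, without ever touching the guard; press only, grasp nothing, and leave the things standing around the press where they are.

Things in the scene. Friction and masses are not known exactly. Their poses are not given: they have to be found in the camera images.
- press: The capsule press, fixed to the table: grey base 160 x 100 x 16 mm, two aluminium cheeks at its rear that carry the lever's hinge (up to 131 mm high), and a steel nest with a white capsule upright in its middle. Origin: centre of the base's underside, on the table. x points from the front (the lever's free end) to the rear (hinge), y to the left, z up.
- lever_pad (a point): Centre of the top face of the lever's black pad (36 mm along the lever, 40 mm across, 10 mm thick). The lever is a steel bar; its hinge lies 100 mm behind this point (towards the press's +x), parallel to the press's y, 118 mm above the table. At rest the pad's top is 136 mm above the table (8 mm below the guard's top face); pressed fully down it is 112 mm. The point moves and turns with the lever.
- lever (a joint): Lever angle in rad: 0 = up at rest, 0.24 = fully down on its stop; grows as the pad is pressed down (24 mm of travel at the pad). A spring brings it back up; pressing takes about 3 N at first and about 7 N at the bottom, beyond which the stop is rigid.
- plunger (a joint): How far the capsule's plunger has been driven in, in m: 0 = out, as at the start; about 0.012 to 0.013 when the lever is fully down. The lever pushes it in, about halfway between pad and hinge; it stays in by friction when the lever rises. Grey rod 13 mm in diameter.
- window (a point): Centre of the guard's window, at the level of the guard's top face, 144 mm above the table. Axes as the guard's: x and y along the window's edges, z up. The window is a rectangular opening 84 mm along x and 90 mm along y in a level dark-steel frame 5 mm thick. The lever pad lies below it, up to about 10 mm off its centre either way.
- guard: The guard, fixed to the table: the level dark-steel frame (170 mm along y; 75 mm to the front and 135 mm to the rear of the window's centre) on four steel posts at its corners, joined by thin round bars. Origin on the table below the window's centre; axes nearly parallel to the press's. Must not be touched.
- bur_block: Bystander, loose: white block 60 x 90 x 28 mm with twelve thin steel burs standing in it, 54 mm high over all. Origin: centre of the underside.
- jar: Bystander, loose: amber glass jar with a white cap, 56 mm in diameter, 70 mm high. Origin: centre of the underside.
- driver: Bystander, loose: steel hand driver 150 mm long lying on the table behind the press, across it, its handle less than 35 mm thick. Origin: near its middle, on its underside.
- spare_capsule: Bystander, loose: white spare capsule standing upright on the table in front of the press, 23 mm in diameter, 46 mm high. Origin: centre of the underside.
Things that resemble listed ones, but are neither listed nor needed, are in the scene too. Leave any orange look-alike of the press alone.

How it is judged:
By the outcome, as a careful person would: the job done as asked, in the order asked, and still so for the second after the job is handed in, with the robot touching nothing.
It also fails if it takes over 35 s, if anything falls off the work surface, if the arm or the gripper's body presses on something with over 40 N, if the wrist force passes 120 N, or if a joint passes its speed limit or range.

### The arm

A 6-joint arm with a two-finger parallel gripper is mounted at the origin on the work surface. World frame = base frame: x ahead of the robot, y to its left, z up, the work surface at z = 0. Lengths are in m, angles in rad, forces in N, time in s.
With the tool pointing down it reaches from about 0.35 to 0.85 m from the base axis. Payload 8.1 kg.
Tool frame: the origin (TCP) lies at the very end of the fingers, on their centre line; the grasp point (between the pads) lies 19 mm behind it (arm.grip_point_offset is the distance from the TCP to the grasp point, in m); z points along the fingers, y is the direction in which the jaws open and shut (so a half turn about z gives the same grasp; the last joint's range is limited). The gripper opens to 85 mm and grips with 20 to 120 N. Pads are 22 mm wide; open, the fingers measure 114 mm over their backs; the gripper's body (76 mm by 85 mm) begins 54 mm behind the grasp point. The pads swing forward as they close: fully open they stand 13 mm farther back than shut.
Start: joints at [1.229, 0.13, 1.488, -0, 1.523, -0.085], TCP at [0.152, 0.58, 0.231] pointing down, gripper open.
Joint ranges: [-2.96, 2.96], [-0.89, 2.26], [0.02, 2.5], [-1.34, 4.48], [0, 2.73], [-2.66, 2.66]. Speed limits (rad/s): [2.39, 2.39, 2.79, 3.14, 3.14, 3.14].

### API

Orientations are given as a unit quaternion [x, y, z, w].
In Python, from cell import telemetry, optics, workorder, arm gives the robot as it stands. The module is installed in compiled form; this text tells all that it offers.
- The arm moves only by the tool arm_command, never from a script. Its argument "moves" is a list of rows, each an object of numbers: "dx", "dy", "dz": the shift along the tool's x, y, z in mm; "ax", "ay", "az": the turn, a rotation vector about the tool's x, y, z in rad; "claw": the closure, from -1 (fully open) to 1 (shut). A call has 1 to 12 rows; each row shifts and turns the commanded pose from where the row before left it, along the tool's axes as they then stand; what a row does not reach is not made up. A row lasts 1/10 s, in which the tool goes at most 50 mm and 8.59 degrees, less where a joint would pass 70% of its speed; a pose out of reach is approached as far as the arm can. A call with a gripper value outside its range is refused whole. The fingers move at their own pace and stop on an object; the grip force is fixed at half the most. Time passes only in rows, so rows that do not move let the fingers close. It gives the time, the measured TCP pose, the force and the opening at its end, in the units of the state.
- telemetry.get_state(): the state, without advancing time (a new reading comes with each control period).
- optics.camera(name): name is "scene" or "top" or "wrist"; returns a dict with "img" (420x560x3 uint8, red, green, blue), "fx", "fy", "cx", "cy" (pixels), "rvec" (rotation vector, rad) and "tvec" (3), from world to camera coordinates, as OpenCV has them; the wrist camera has in their place "mount" (4x4, takes a point from camera to tool coordinates, whose origin is the TCP and whose axes are the flange's). Camera axes: x right, y down, z forward; pixel columns grow to the right and rows downward; lengths in m; the calibration is good to about 2 mm. A picture is of the moment at which its call begins: read the wrist's pose just before it. There is no depth.
- workorder.hand_in(): hands the job in, once; it reports no verdict.
The state is a dict: "time_s": time; "joints": joint angles; "dq": joint speeds; "joint_torque": joint torques, N m; "tcp_pos": TCP position; "ee_rot": TCP orientation; "ft_force": force on the tool from outside, world axes, zero at the start; "moment": the same for the moment, N m; "gripper_width": finger opening in m.
Only numpy, scipy, OpenCV 4.12 (cv2) and the standard library are available. Lean on these libraries where they do the work, as an engineer would, in place of code of your own. Each camera call takes 0.05 s, during which the arm holds its last target.

## Working session

There is one attempt and no reset: what is moved stays moved. The work goes in short steps, Python scripts to look and compute and a tool call to move; the robot and the scene stay as the last step left them, time stands still between calls to the robot, and variables do not carry over. Pictures are saved under pics/ and viewed, and the job is handed in when it is done.

Besides the shell and the picture viewer there is one more tool, called after "Emit:" in YAML: its name, and indented under it one key for each argument. arm_command: Moves the arm, as the interface text tells. Its arguments: {"type":"object","properties":{"moves":{"type":"array"}},"required":["moves"]}

```bash
mkdir -p pics
cat > h.py <<'E'
import numpy as np, cv2
from cell import telemetry, optics, workorder, arm
def save(n,f):
    c=optics.camera(n); cv2.imwrite(f,cv2.cvtColor(c['img'],cv2.COLOR_RGB2BGR)); return c
def ray(c,u,v):
    R=cv2.Rodrigues(np.array(c['rvec'],float))[0]; t=np.array(c['tvec'],float).ravel()
    d=R.T@np.array([(u-c['cx'])/c['fx'],(v-c['cy'])/c['fy'],1]); return -R.T@t,d
def onz(c,u,v,z):
    o,d=ray(c,u,v); return o+d*(z-o[2])/d[2]
def proj(c,P):
    P=np.array(P,float).reshape(-1,3)
    R=cv2.Rodrigues(np.array(c['rvec'],float))[0]; t=np.array(c['tvec'],float).ravel()
    q=P@R.T+t; return np.c_[q[:,0]/q[:,2]*c['fx']+c['cx'],q[:,1]/q[:,2]*c['fy']+c['cy']]
E
python3 - <<'E'
from h import *
import pickle
s=telemetry.get_state();print(s)
d={}
for n in('scene','top','wrist'):
    c=save(n,f'pics/{n}0.png');d[n]=c;print({k:v for k,v in c.items() if k!='img'})
pickle.dump(d,open('c0.pkl','wb'))
E
```

```text
{'time_s': 0.0, 'joints': array([ 1.22862377e+00,  1.31171895e-01,  1.48925481e+00,  1.03644551e-05,
        1.52302379e+00, -8.54061993e-02]), 'dq': array([-0.00010295,  0.00050256, -0.00088541,  0.00130321, -0.00179207,
       -0.0008693 ]), 'joint_torque': array([-6.96423085e-04, -5.69436693e+01, -5.00522912e+01, -5.15249994e-04,
        1.58087374e-02, -2.94640472e-05]), 'tcp_pos': array([0.15216651, 0.57981782, 0.23025147]), 'ee_rot': array([ 1.28030991e-01,  9.91769733e-01, -9.06676272e-04, -2.02142609e-04]), 'ft_force': array([ 0.02444945, -0.30100035, -0.20703415]), 'moment': array([-0.05200012,  0.00143767, -0.00831363]), 'gripper_width': 0.08544951030842857}
{'fx': 402.2175850780967, 'fy': 402.2175850780967, 'cx': 288.1283746222998, 'cy': 211.21517680554598, 'rvec': array([ 1.98984002,  0.95166165, -0.51066702]), 'tvec': array([-0.4209623 , -0.13435453,  1.37074814])}
{'fx': 412.81444503119764, 'fy': 412.81444503119764, 'cx': 282.0864170924727, 'cy': 211.3849557852439, 'rvec': array([ 2.15665775, -2.15787847,  0.20720078]), 'tvec': array([0.06637938, 0.60912261, 0.89247894])}
{'fx': 363.1325694044861, 'fy': 363.1325694044861, 'cx': 286.43103233793005, 'cy': 215.41649757617557, 'mount': array([[-3.73029643e-04, -9.65832320e-01, -2.59167494e-01,
         6.53748193e-02],
       [ 9.99999843e-01, -4.68391152e-04,  3.06202474e-04,
         1.18092794e-03],
       [-4.17132007e-04, -2.59167339e-01,  9.65832344e-01,
        -1.41393332e-01],
       [ 0.00000000e+00,  0.00000000e+00,  0.00000000e+00,
         1.00000000e+00]])}
```

View pics/scene0.png

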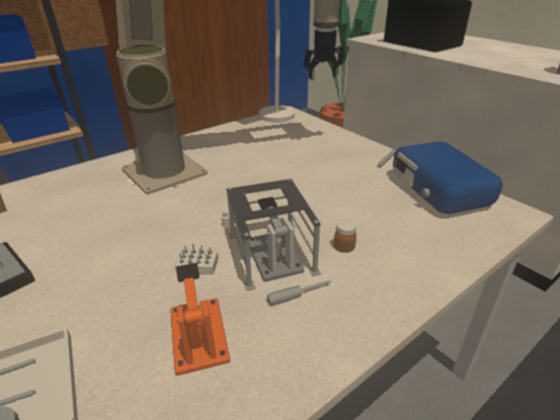

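View pics/top0.png

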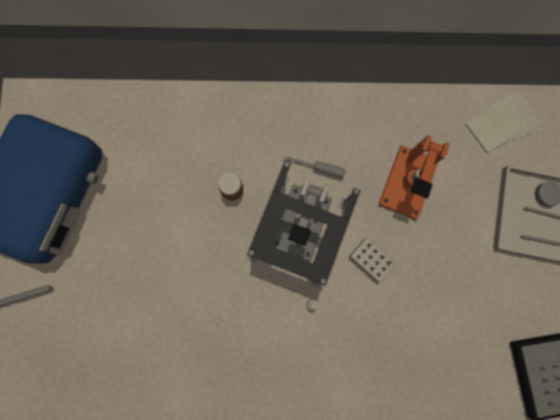

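View pics/wrist0.png

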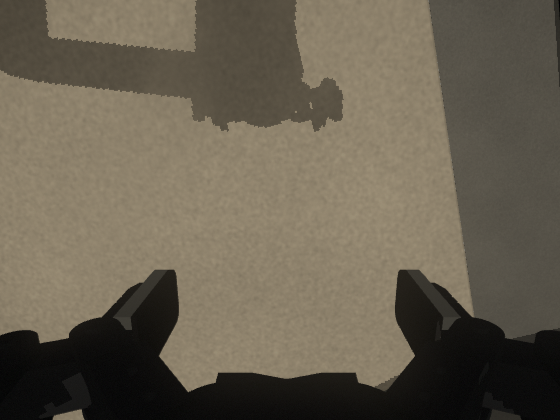

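The dark-framed grey press, with its pad at about (300,235) in the top view and (268,204) in the scene view, matches the description. The orange look-alike at (415,180) and (200,330) has no guard. I'll confirm with an enlarged crop.

Run:
```python
from h import *
import pickle
d=pickle.load(open('c0.pkl','rb'))
c=d['top'];print(onz(c,300,235,.136))
im=cv2.cvtColor(c['img'],cv2.COLOR_RGB2BGR)[145:315,225:400]
im=np.clip(im.astype(float)*1.6,0,255).astype('uint8')
a=cv2.resize(im,None,fx=3.5,fy=3.5,interpolation=cv2.INTER_CUBIC)
cv2.imwrite('pics/t_crop.png',a)
c=d['scene']
im=cv2.cvtColor(c['img'],cv2.COLOR_RGB2BGR)[165:315,160:370]
cv2.imwrite('pics/s_crop.png',cv2.resize(im,None,fx=3.8,fy=3.8,interpolation=cv2.INTER_CUBIC))
```

```text
[0.54646975 0.03298558 0.136     ]
```

View pics/t_crop.png

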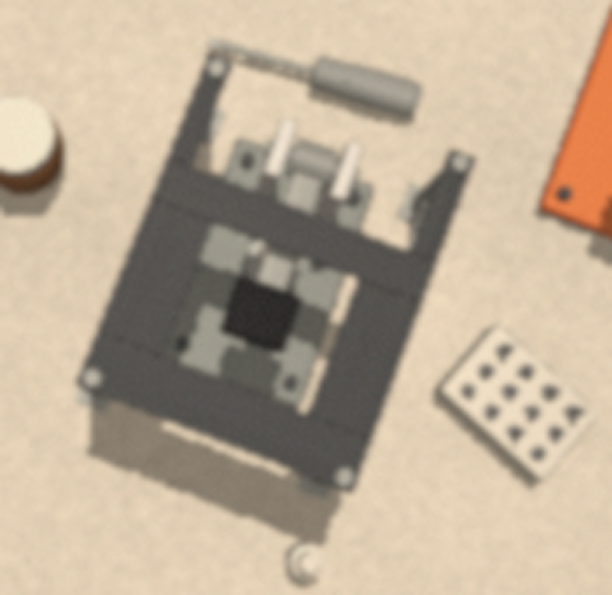

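View pics/s_crop.png

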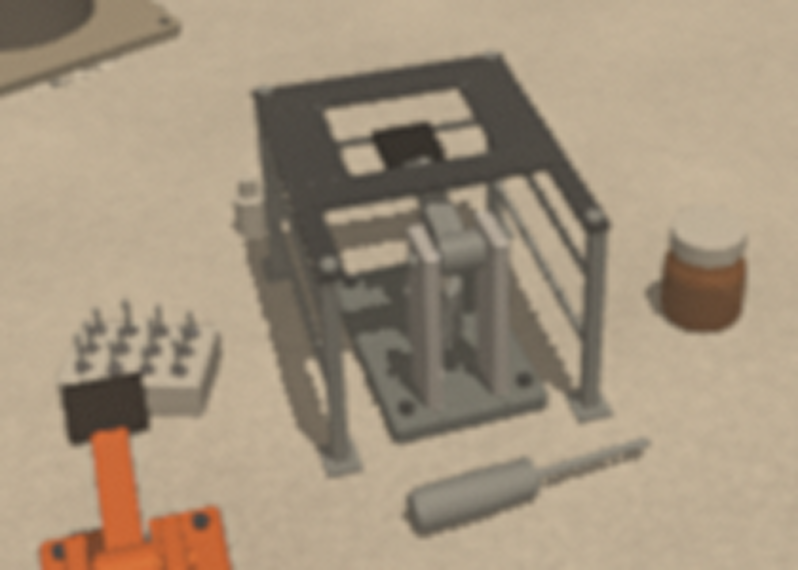

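The crop confirms it: dark frame, two light cheeks and black pad, with the driver behind and the spare capsule in front. Next I'll measure the frame and pad.

Run:
```python
from h import *
import pickle
d=pickle.load(open('c0.pkl','rb'))
c=d['top'];R=cv2.Rodrigues(c['rvec'])[0];print('cam',-R.T@c['tvec'])
f=lambda p,z:onz(c,p[0]/3.5+225-.4,p[1]/3.5+145-.4,z)
P={k:f(v,.146) for k,v in dict(RL=(216,67),RR=(460,161),FL=(92,377),FR=(345,477)).items()}
for k in P:print(k,P[k].round(4))
W={k:f(v,.144) for k,v in dict(fl=(165,360),fr=(305,412),rr=(357,272)).items()}
for k in W:print(k,W[k].round(4))
ax=(P['RL']+P['RR']-P['FL']-P['FR'])/2;print('len',np.linalg.norm(ax),'yaw',np.arctan2(ax[1],ax[0]));ay=(P['RL']-P['RR']);print(np.linalg.norm(ay),np.arctan2(ay[1],ay[0])-np.pi/2)
ay=(P['FL']-P['FR']);print(np.linalg.norm(ay),np.arctan2(ay[1],ay[0])-np.pi/2)
g=c['img'].astype(int).max(2)[215:255,280:325]
m=(c['img'].max(2)<32).astype('uint8');m[:215]=0;m[255:]=0;m[:,:280]=0;m[:,325:]=0
print(g[::2,::2])
y,x=np.nonzero(m);print(len(x),x.mean(),y.mean(),onz(c,x.mean(),y.mean(),.136),cv2.minAreaRect(np.c_[x,y].astype(np.float32)))
```

```text
cam [0.46421397 0.10027897 0.97283336]
RL [0.6932 0.0606 0.146 ]
RR [ 0.6372 -0.0827  0.146 ]
FL [0.5109 0.1322 0.146 ]
FR [ 0.4542 -0.0114  0.146 ]
fl [0.5206 0.0906 0.144 ]
fr [0.4909 0.0106 0.144 ]
rr [ 0.5716 -0.0208  0.144 ]
len 0.1961623217930435 yaw -0.37291520152547347
0.15392988463361468 -0.3725221505802374
0.15434400659846564 -0.37604327283361605
[[ 56  64  93  98  98  98  98  98 109 117  90  60  53  52  54  55  54  55
   56  55  55  54  54]
 [ 55  73  96  98  97  97  98  92  94  97  87  84  68  60  54  54  56  53
   54  55  54  55  53]
 [ 54  71  91  96  97  98  97  78  66  68  95 115 106  95  75  81  84  56
   49  53  54  55  55]
 [ 51  54  63  78  88  89  93  68  65  72 105 116 113 110  91  91  94  68
   57  66  61  56  54]
 [ 53  55  56  56  59  59  64  51  59  81 113 114 112 108  77  82  95  91
   91  94  92  82  92]
 [ 55  57  56  55  56  54  41  28  36  62  94 106 111  99  71  91  97  98
   98  96  95  99 137]
 [ 55  57  56  56  55  52  34  28  29  31  36  53  72  74  62  93  96  97
   96  97  94 116 138]
 [ 56  57  56  57  57  47  30  30  28  30  29  28  28  30  41 
[... 677 characters left out ...]
3  92  88  71
   66  84  69  54  53]
 [ 98  99  99  99  87  60  60  64  57  56  52  55  63  82  98  97  97  89
   80  79  58  53  53]
 [ 99  99  99  97  71  58  58  58  58  58  57  67  87  97  99  98  97  95
  109  83  53  56  52]
 [ 86  94  98  96  67  57  57  58  58  58  58  57  65  95  99  99  96 109
  132  85  54  54  53]
 [ 57  65  78  84  64  58  57  58  59  59  58  57  71  90  89  96  93 113
  124  69  53  53  52]
 [ 54  55  54  56  55  54  55  58  59  58  58  61  82  75  59  85  94 125
  101  55  53  53  53]]
237 299.295358649789 234.39662447257385 [0.54770338 0.03441276 0.136     ] ((298.7499694824219, 234.75001525878906), (17.076295852661133, 15.495159149169922), 18.43494987487793)
```

Emit:
arm_command:
  moves:
    - {"az": 0.117,"claw": 1}
    - {"dx": -34,"dy": -22,"claw": 1}
    - {"dx": -34,"dy": -22,"claw": 1}
    - {"dx": -34,"dy": -22,"claw": 1}
    - {"dx": -34,"dy": -22,"claw": 1}
    - {"dx": -34,"dy": -22,"claw": 1}
    - {"dx": -34,"dy": -22,"claw": 1}
    - {"dx": -34,"dy": -22,"claw": 1}
    - {"dx": -34,"dy": -22,"claw": 1}
    - {"dx": -34,"dy": -22,"claw": 1}
    - {"dx": -34,"dy": -22,"claw": 1}
    - {"dx": -34,"dy": -22,"claw": 1}

```text
validation failed for argument at $.mo...
```

```bash
cat >> h.py <<'E'
from scipy.spatial.transform import Rotation as Ro
def rem(target=(.5475,.0344,None)):
    s=telemetry.get_state();R=Ro.from_quat(s['ee_rot']).as_matrix();p=s['tcp_pos']
    t=np.array([target[0],target[1],p[2] if target[2] is None else target[2]])
    print('t',s['time_s'],'p',p.round(4),'f',s['ft_force'].round(2),'w',s['gripper_width'],'tool mm',(R.T@(t-p)*1e3).round(1));print(R.round(3))
    return s,R
E
python3 - <<'E'
from h import *
import pickle
s,R=rem();c=save('wrist','pics/w1.png');pickle.dump((s,c),open('w1.pkl','wb'))
E
```

```text
t 0.15 p [0.1522 0.5799 0.2305] f [-0.05  0.87  0.49] w 0.08523569185282408 tool mm [-5.209e+02 -4.272e+02  5.000e-01]
[[-0.967  0.254 -0.   ]
 [ 0.254  0.967 -0.001]
 [ 0.    -0.001 -1.   ]]
```

View pics/w1.png

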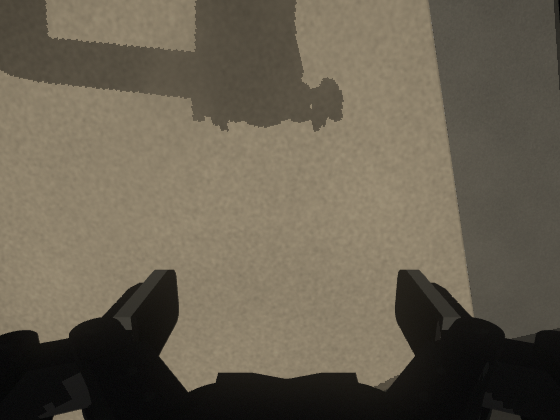

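The call was refused and nothing moved. I'll send all seven keys in each row.

Emit:
arm_command:
  moves:
    - {"dx": 0,"dy": 0,"dz": 0,"ax": 0,"ay": 0,"az": 0.117,"claw": 1}
    - {"dx": -34,"dy": -22,"dz": 0,"ax": 0,"ay": 0,"az": 0,"claw": 1}
    - {"dx": -34,"dy": -22,"dz": 0,"ax": 0,"ay": 0,"az": 0,"claw": 1}
    - {"dx": -34,"dy": -22,"dz": 0,"ax": 0,"ay": 0,"az": 0,"claw": 1}
    - {"dx": -34,"dy": -22,"dz": 0,"ax": 0,"ay": 0,"az": 0,"claw": 1}
    - {"dx": -34,"dy": -22,"dz": 0,"ax": 0,"ay": 0,"az": 0,"claw": 1}
    - {"dx": -34,"dy": -22,"dz": 0,"ax": 0,"ay": 0,"az": 0,"claw": 1}
    - {"dx": -34,"dy": -22,"dz": 0,"ax": 0,"ay": 0,"az": 0,"claw": 1}
    - {"dx": -34,"dy": -22,"dz": 0,"ax": 0,"ay": 0,"az": 0,"claw": 1}
    - {"dx": -34,"dy": -22,"dz": 0,"ax": 0,"ay": 0,"az": 0,"claw": 1}
    - {"dx": -34,"dy": -22,"dz": 0,"ax": 0,"ay": 0,"az": 0,"claw": 1}
    - {"dx": -34,"dy": -22,"dz": 0,"ax": 0,"ay": 0,"az": 0,"claw": 1}

```text
time_s: 1.4
tcp_pos: [0.4128, 0.217, 0.2313]
ee_rot: [0.186, 0.983, 0.0, 0.0]
ft_force: [1.0, 0.5, 0.1]
gripper_width: 0.0
```

Run:
```python
from h import *
import pickle
s,R=rem();c=save('wrist','pics/w2.png');pickle.dump((s,c),open('w2.pkl','wb'))
```

```text
t 1.4 p [0.4128 0.217  0.2313] f [0.99 0.47 0.13] w 3.718437187901409e-05 tool mm [-192.1 -120.8    0. ]
[[-0.931  0.365  0.   ]
 [ 0.365  0.931  0.   ]
 [-0.     0.    -1.   ]]
```

View pics/w2.png

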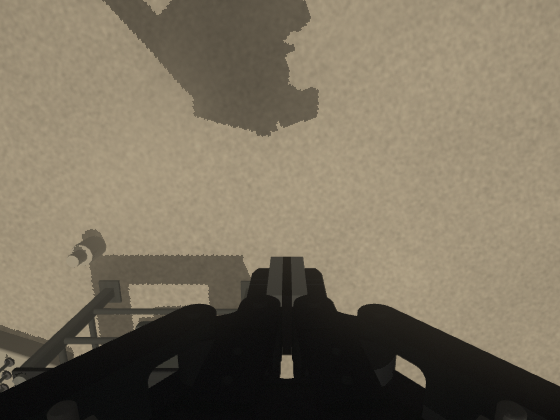

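Emit:
arm_command:
  moves:
    - {"dx": -34,"dy": -24,"dz": 0,"ax": 0,"ay": 0,"az": 0,"claw": 1}
    - {"dx": -34,"dy": -24,"dz": 0,"ax": 0,"ay": 0,"az": 0,"claw": 1}
    - {"dx": -34,"dy": -24,"dz": 0,"ax": 0,"ay": 0,"az": 0,"claw": 1}
    - {"dx": -34,"dy": -24,"dz": 0,"ax": 0,"ay": 0,"az": 0,"claw": 1}
    - {"dx": -34,"dy": -24,"dz": 0,"ax": 0,"ay": 0,"az": 0,"claw": 1}
    - {"dx": -22,"dy": -1,"dz": 0,"ax": 0,"ay": 0,"az": 0,"claw": 1}
    - {"dx": 0,"dy": 0,"dz": 0,"ax": 0,"ay": 0,"az": 0,"claw": 1}
    - {"dx": 0,"dy": 0,"dz": 0,"ax": 0,"ay": 0,"az": 0,"claw": 1}

```text
time_s: 2.25
tcp_pos: [0.5464, 0.0358, 0.2308]
ee_rot: [0.186, 0.983, 0.0, -0.001]
ft_force: [0.2, 0.2, -0.9]
gripper_width: 0.0001
```

Run:
```python
from h import *
import pickle
s,R=rem();c=save('wrist','pics/w3.png');pickle.dump((s,c),open('w3.pkl','wb'))
```

```text
t 2.25 p [0.5464 0.0358 0.2308] f [ 0.19  0.25 -0.87] w 0.00010586448873398708 tool mm [-1.5 -0.9 -0. ]
[[-0.931  0.366 -0.001]
 [ 0.366  0.931  0.   ]
 [ 0.001 -0.    -1.   ]]
```

View pics/w3.png

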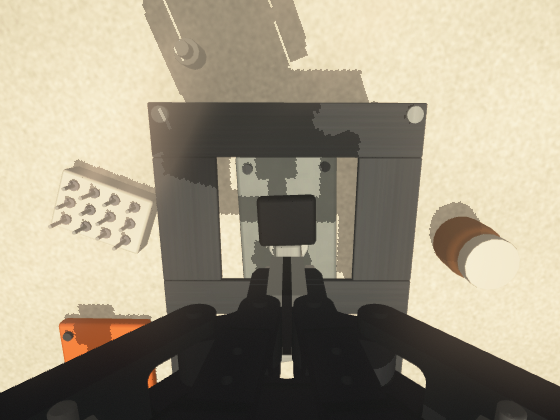

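Run:
```python
from h import *
import pickle
s,c=pickle.load(open('w3.pkl','rb'))
R=Ro.from_quat(s['ee_rot']).as_matrix();M=c['mount'];p=s['tcp_pos']
def w(u,v,z):
    d=R@M[:3,:3]@np.array([(u-c['cx'])/c['fx'],(v-c['cy'])/c['fy'],1]);o=p+R@M[:3,3]
    P=o+d*(z-o[2])/d[2];return (R.T@(P-p)*1e3).round(1),P.round(4)
for q in[(217,157),(358,157),(352,279),(220.5,280)]:print('win',q,w(*q,.144))
im=c['img'].max(2);print(im[185:255:3,285]);print(im[220,250:325:3])
for q in[(258.5,197),(315.5,195.5),(315.5,244),(260,245),(159,114),(415,114)]:print('pad',q,w(*q,.136))
a=cv2.cvtColor(c['img'],cv2.COLOR_RGB2BGR)[150:290,205:365];a=np.clip(a*1.8,0,255).astype('uint8')
cv2.imwrite('pics/w3c.png',cv2.resize(a,None,fx=4,fy=4))
```

```text
win (217, 157) (array([ 42. , -42. ,  86.8]), array([0.4918, 0.0121, 0.144 ]))
win (358, 157) (array([42. , 45.9, 86.8]), array([0.524 , 0.0939, 0.144 ]))
win (352, 279) (array([-40.6,  46. ,  86.7]), array([0.6009, 0.0638, 0.144 ]))
win (220.5, 280) (array([-41.3, -43.8,  86.7]), array([ 0.5688, -0.02  ,  0.144 ]))
[111 102 109  99  41  47  57  57  56  56  57  56  56  56  55  55  54  53
  54  53  76 189 191 191]
[105 105 112  52  58  58  57  56  56  56  55  55  55  55  56  55  56  55
  55  55  55  51  90  99  99]
pad (258.5, 197) (array([ 14.8, -17.3,  94.8]), array([0.5262, 0.0252, 0.136 ]))
pad (315.5, 195.5) (array([15.8, 20.6, 94.8]), array([0.5391, 0.0608, 0.136 ]))
pad (315.5, 244) (array([-18.2,  21.2,  94.8]), array([0.571, 0.049, 0.136]))
pad (260, 245) (array([-18.9, -16.9,  94.8]), array([0.5577, 0.0131, 0.136 ]))
pad (159, 114) (array([ 68. , -78.6,  94.9]), array([ 0.4543, -0.0124,  0.136 ]))
pad (415, 114) (array([67.9, 81.9, 94.9]), array([0.513 , 0.1369, 0.136 ]))
```

View pics/w3c.png

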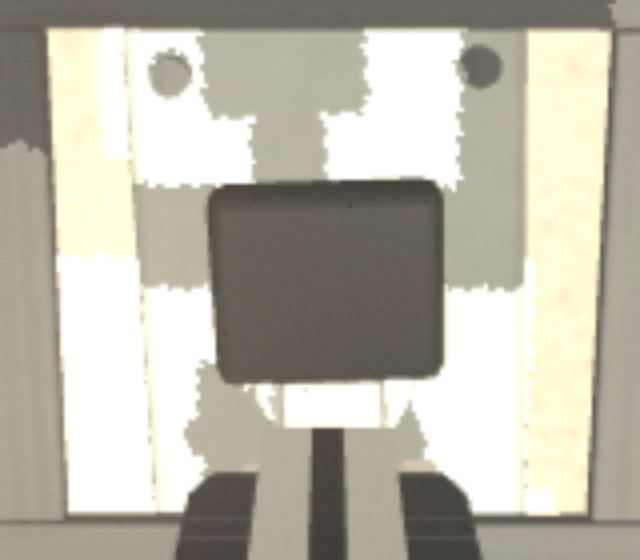

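The window spans tool x −41..+42 mm and y −43..+46 mm, and the pad centre is at about (−1.6, +2). The fingers are 29 mm wide, so they have ample clearance. Descending to just above the window.

Emit:
arm_command:
  moves:
    - {"dx": 2,"dy": 1,"dz": 20,"ax": 0,"ay": 0,"az": 0,"claw": 1}
    - {"dx": 0,"dy": 0,"dz": 25,"ax": 0,"ay": 0,"az": 0,"claw": 1}
    - {"dx": 0,"dy": 0,"dz": 25,"ax": 0,"ay": 0,"az": 0,"claw": 1}
    - {"dx": 0,"dy": 0,"dz": 10,"ax": 0,"ay": 0,"az": 0,"claw": 1}
    - {"dx": 0,"dy": 0,"dz": 0,"ax": 0,"ay": 0,"az": 0,"claw": 1}
    - {"dx": 0,"dy": 0,"dz": 0,"ax": 0,"ay": 0,"az": 0,"claw": 1}

```text
time_s: 2.9
tcp_pos: [0.5455, 0.0378, 0.1525]
ee_rot: [0.185, 0.983, 0.0, 0.001]
ft_force: [0.5, 0.0, 0.5]
gripper_width: -0.0001
```

Run:
```python
from h import *
s,R=rem();c=save('wrist','pics/w4.png');
```

```text
t 2.9 p [0.5455 0.0378 0.1525] f [0.47 0.02 0.47] w -5.501127596999023e-05 tool mm [-3.1 -2.5  0. ]
[[-0.931  0.364  0.001]
 [ 0.364  0.931 -0.   ]
 [-0.001  0.    -1.   ]]
```

View pics/w4.png

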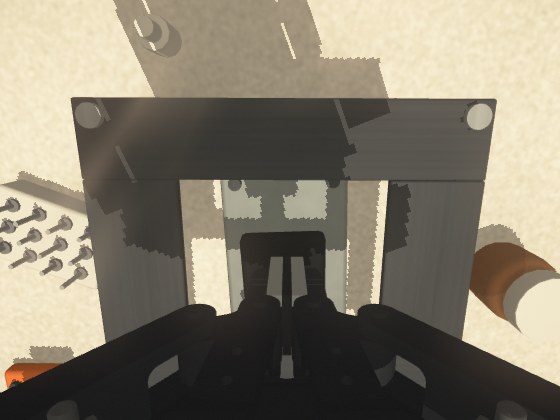

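Emit:
arm_command:
  moves:
    - {"dx": 2,"dy": -1,"dz": 6,"ax": 0,"ay": 0,"az": 0,"claw": 1}
    - {"dx": 0,"dy": 0,"dz": 6,"ax": 0,"ay": 0,"az": 0,"claw": 1}
    - {"dx": 0,"dy": 0,"dz": 4,"ax": 0,"ay": 0,"az": 0,"claw": 1}
    - {"dx": 0,"dy": 0,"dz": 4,"ax": 0,"ay": 0,"az": 0,"claw": 1}
    - {"dx": 0,"dy": 0,"dz": 4,"ax": 0,"ay": 0,"az": 0,"claw": 1}
    - {"dx": 0,"dy": 0,"dz": 4,"ax": 0,"ay": 0,"az": 0,"claw": 1}
    - {"dx": 0,"dy": 0,"dz": 0,"ax": 0,"ay": 0,"az": 0,"claw": 1}
    - {"dx": 0,"dy": 0,"dz": 0,"ax": 0,"ay": 0,"az": 0,"claw": 1}

```text
time_s: 3.75
tcp_pos: [0.5428, 0.0373, 0.1233]
ee_rot: [0.186, 0.983, 0.0, -0.0]
ft_force: [-2.1, 0.7, 3.1]
gripper_width: 0.0
```

Run:
```python
from h import *
s,R=rem();c=save('wrist','pics/w5.png');c=save('scene','pics/s5.png')
a=cv2.imread('pics/s5.png')[165:315,160:370];cv2.imwrite('pics/s5c.png',cv2.resize(a,None,fx=3.8,fy=3.8,interpolation=cv2.INTER_CUBIC))
```

```text
t 3.75 p [0.5428 0.0373 0.1233] f [-2.11  0.66  3.1 ] w 2.808184013498487e-06 tool mm [-5.4 -1.  -0. ]
[[-0.931  0.365 -0.001]
 [ 0.365  0.931  0.   ]
 [ 0.001 -0.    -1.   ]]
```

View pics/w5.png

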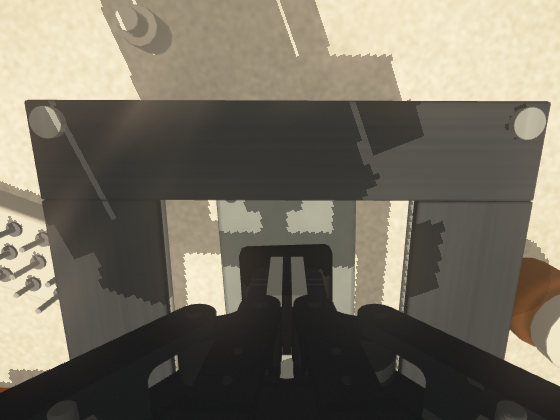

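View pics/s5c.png

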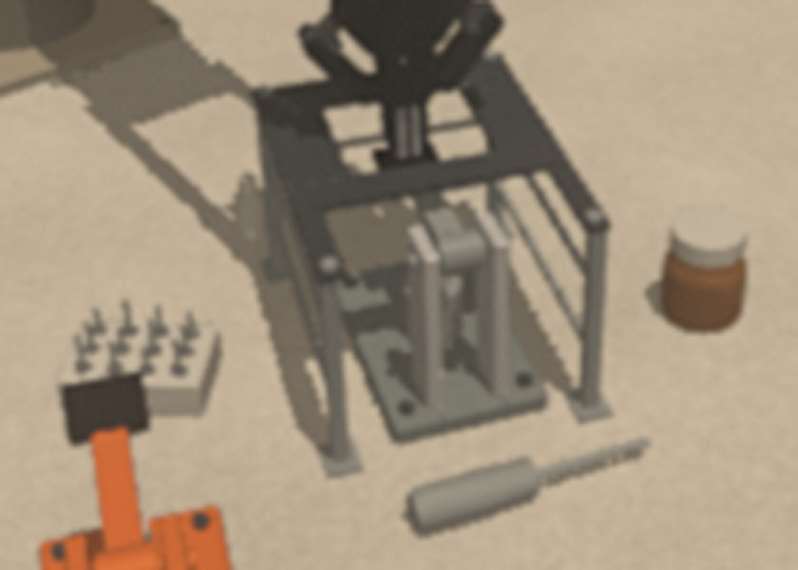

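Contact is light (3 N) with the lever partway down. The linkage is about 28 mm half-width and stays well above and inside the window. I'll continue down.

Emit:
arm_command:
  moves:
    - {"dx": 0,"dy": 0,"dz": 3,"ax": 0,"ay": 0,"az": 0,"claw": 1}
    - {"dx": 0,"dy": 0,"dz": 3,"ax": 0,"ay": 0,"az": 0,"claw": 1}
    - {"dx": 0,"dy": 0,"dz": 2,"ax": 0,"ay": 0,"az": 0,"claw": 1}
    - {"dx": 0,"dy": 0,"dz": 0,"ax": 0,"ay": 0,"az": 0,"claw": 1}
    - {"dx": 0,"dy": 0,"dz": 0,"ax": 0,"ay": 0,"az": 0,"claw": 1}

```text
time_s: 4.35
tcp_pos: [0.5432, 0.0372, 0.1156]
ee_rot: [0.186, 0.983, 0.0, 0.0]
ft_force: [-2.7, 1.6, 5.3]
gripper_width: -0.0
```

Emit:
arm_command:
  moves:
    - {"dx": 0,"dy": 0,"dz": 1,"ax": 0,"ay": 0,"az": 0,"claw": 1}
    - {"dx": 0,"dy": 0,"dz": 0,"ax": 0,"ay": 0,"az": 0,"claw": 1}

```text
time_s: 4.55
tcp_pos: [0.5433, 0.0372, 0.1147]
ee_rot: [0.186, 0.983, 0.0, 0.0]
ft_force: [-3.9, 1.3, 6.3]
gripper_width: -0.0
```

Emit:
arm_command:
  moves:
    - {"dx": 0,"dy": 0,"dz": 1,"ax": 0,"ay": 0,"az": 0,"claw": 1}
    - {"dx": 0,"dy": 0,"dz": 0,"ax": 0,"ay": 0,"az": 0,"claw": 1}

```text
time_s: 4.75
tcp_pos: [0.5433, 0.0371, 0.1137]
ee_rot: [0.186, 0.983, 0.0, 0.0]
ft_force: [-2.9, 1.0, 6.0]
gripper_width: 0.0001
```

Emit:
arm_command:
  moves:
    - {"dx": 0,"dy": 0,"dz": 1,"ax": 0,"ay": 0,"az": 0,"claw": 1}
    - {"dx": 0,"dy": 0,"dz": 0,"ax": 0,"ay": 0,"az": 0,"claw": 1}

```text
time_s: 4.95
tcp_pos: [0.5434, 0.0372, 0.1128]
ee_rot: [0.186, 0.983, 0.0, 0.0]
ft_force: [-3.7, 1.3, 6.3]
gripper_width: -0.0
```

Emit:
arm_command:
  moves:
    - {"dx": 0,"dy": 0,"dz": 1,"ax": 0,"ay": 0,"az": 0,"claw": 1}
    - {"dx": 0,"dy": 0,"dz": 0,"ax": 0,"ay": 0,"az": 0,"claw": 1}

```text
time_s: 5.15
tcp_pos: [0.5434, 0.0371, 0.112]
ee_rot: [0.186, 0.983, 0.0, 0.0]
ft_force: [-3.1, 0.5, 7.5]
gripper_width: 0.0001
```

Emit:
arm_command:
  moves:
    - {"dx": 0,"dy": 0,"dz": 0.5,"ax": 0,"ay": 0,"az": 0,"claw": 1}
    - {"dx": 0,"dy": 0,"dz": 0,"ax": 0,"ay": 0,"az": 0,"claw": 1}

```text
time_s: 5.35
tcp_pos: [0.5435, 0.0372, 0.1119]
ee_rot: [0.186, 0.983, 0.0, 0.001]
ft_force: [-5.6, 0.9, 10.4]
gripper_width: 0.0001
```

Emit:
arm_command:
  moves:
    - {"dx": 0,"dy": 0,"dz": 0.5,"ax": 0,"ay": 0,"az": 0,"claw": 1}
    - {"dx": 0,"dy": 0,"dz": 0,"ax": 0,"ay": 0,"az": 0,"claw": 1}

```text
time_s: 5.55
tcp_pos: [0.5435, 0.0372, 0.1117]
ee_rot: [0.186, 0.983, 0.0, 0.001]
ft_force: [-7.0, 0.5, 13.9]
gripper_width: -0.0
```

Emit:
arm_command:
  moves:
    - {"dx": 0,"dy": 0,"dz": 0.5,"ax": 0,"ay": 0,"az": 0,"claw": 1}
    - {"dx": 0,"dy": 0,"dz": 0,"ax": 0,"ay": 0,"az": 0,"claw": 1}
    - {"dx": 0,"dy": 0,"dz": 0,"ax": 0,"ay": 0,"az": 0,"claw": 1}

```text
time_s: 5.85
tcp_pos: [0.5435, 0.0372, 0.1116]
ee_rot: [0.186, 0.983, 0.0, 0.001]
ft_force: [-8.4, 1.3, 16.4]
gripper_width: 0.0001
```

Run:
```python
from h import *
s,R=rem();c=save('wrist','pics/w6.png')
```

```text
t 5.85 p [0.5435 0.0372 0.1116] f [-8.4   1.3  16.35] w 0.0001106116131309782 tool mm [-4.7 -1.1  0. ]
[[-0.931  0.365  0.001]
 [ 0.365  0.931 -0.   ]
 [-0.001  0.    -1.   ]]
```

View pics/w6.png

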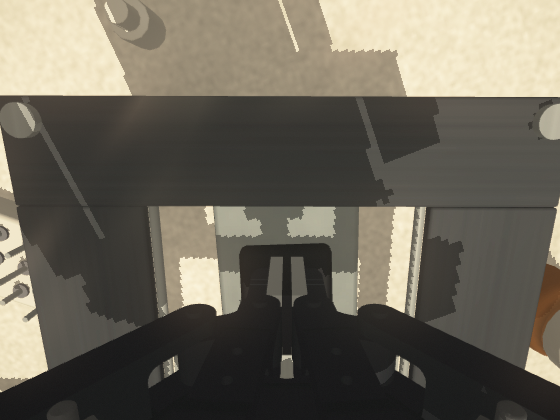

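The stop is rigid: the TCP holds at 0.112 m while the force climbs from 6 to 16 N. Now I'll rise straight up, gently, so the lever follows.

Emit:
arm_command:
  moves:
    - {"dx": 0,"dy": 0,"dz": -3,"ax": 0,"ay": 0,"az": 0,"claw": 1}
    - {"dx": 0,"dy": 0,"dz": -4,"ax": 0,"ay": 0,"az": 0,"claw": 1}
    - {"dx": 0,"dy": 0,"dz": -4,"ax": 0,"ay": 0,"az": 0,"claw": 1}
    - {"dx": 0,"dy": 0,"dz": -4,"ax": 0,"ay": 0,"az": 0,"claw": 1}
    - {"dx": 0,"dy": 0,"dz": -4,"ax": 0,"ay": 0,"az": 0,"claw": 1}
    - {"dx": 0,"dy": 0,"dz": -4,"ax": 0,"ay": 0,"az": 0,"claw": 1}
    - {"dx": 0,"dy": 0,"dz": -4,"ax": 0,"ay": 0,"az": 0,"claw": 1}
    - {"dx": 0,"dy": 0,"dz": -6,"ax": 0,"ay": 0,"az": 0,"claw": 1}
    - {"dx": 0,"dy": 0,"dz": -8,"ax": 0,"ay": 0,"az": 0,"claw": 1}
    - {"dx": 0,"dy": 0,"dz": -20,"ax": 0,"ay": 0,"az": 0,"claw": 1}
    - {"dx": 0,"dy": 0,"dz": -30,"ax": 0,"ay": 0,"az": 0,"claw": 1}
    - {"dx": 0,"dy": 0,"dz": -28,"ax": 0,"ay": 0,"az": 0,"claw": 1}

```text
time_s: 7.1
tcp_pos: [0.5423, 0.0372, 0.2296]
ee_rot: [0.186, 0.983, -0.0, -0.001]
ft_force: [1.1, -0.5, 0.8]
gripper_width: -0.0
```

Emit:
arm_command:
  moves:
    - {"dx": 0,"dy": 0,"dz": 0,"ax": 0,"ay": 0,"az": 0,"claw": 1}
    - {"dx": 0,"dy": 0,"dz": 0,"ax": 0,"ay": 0,"az": 0,"claw": 1}
    - {"dx": 0,"dy": 0,"dz": 0,"ax": 0,"ay": 0,"az": 0,"claw": 1}

```text
time_s: 7.4
tcp_pos: [0.5422, 0.0372, 0.2276]
ee_rot: [0.186, 0.983, -0.0, -0.001]
ft_force: [-0.1, 0.0, -0.2]
gripper_width: -0.0001
```

Run:
```python
from h import *
s,R=rem();c=save('wrist','pics/w7.png');c=save('scene','pics/s7.png')
a=cv2.imread('pics/s7.png')[165:315,160:370];cv2.imwrite('pics/s7c.png',cv2.resize(a,None,fx=3.8,fy=3.8,interpolation=cv2.INTER_CUBIC))
```

```text
t 7.4 p [0.5422 0.0372 0.2276] f [-0.09  0.01 -0.16] w -7.948105203809796e-05 tool mm [-5.9 -0.7 -0. ]
[[-0.931  0.365 -0.002]
 [ 0.365  0.931  0.   ]
 [ 0.002 -0.001 -1.   ]]
```

View pics/w7.png

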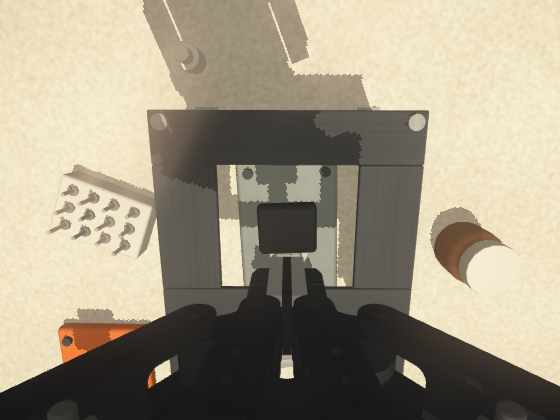

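View pics/s7c.png

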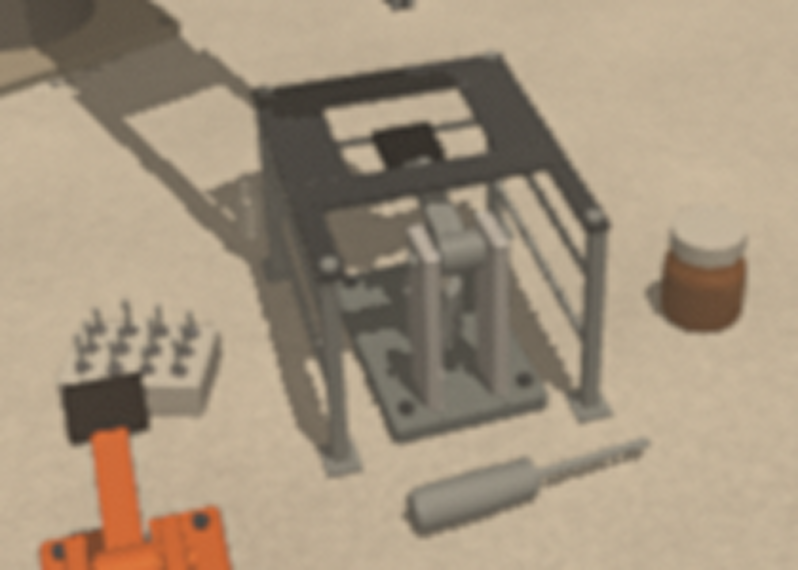

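```bash
python3 -c "
from h import *
print(workorder.hand_in())"
```

```text
the job is handed in; nothing more can be done
None
```

I pressed the guarded press's lever pad down to its stop with the closed fingertips through the window. I then let the lever spring back up, drew straight out and handed the job in at about 7.5 s.

- **Lever at its stop:** the fingertips stopped at 0.112 m, the pad height given for fully down. There the force rose from about 6 N to 16 N with almost no further travel.
- **After drawing out:** the pictures show the pad back up at its starting position. The jar, bur block, spare capsule and driver look unmoved, and the wrist force is about zero.
- **Guard:** in the pictures the fingers and linkage stayed clear of the window's edges, and I saw no sign of contact.
- **Not confirmed:** I could not see the plunger itself, so that it was driven in rests on the lever reaching its stop. The stop came about 2–3 mm lower than I had estimated for the fingertips meeting the tilted pad, which also suggests the lever went fully down.
- **Refused call:** my first move call was refused for missing keys, and nothing moved.

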